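Weigh two bored brass slugs against each other

TASK

Stand the two brass slugs upright in the middle of the two green pans of the balance, one in each, let go and let the beam settle. Then take the slug from the side that has dropped and stand it upright in the blue tray, leaving the other slug standing in its pan.

Things in the scene. Friction and masses are not known exactly. Their poses are not given: they have to be found in the camera images.
- slug_1_mid (a point): upright plain brass cylinder, 34 mm diameter and 60 mm tall, standing on the bench; the point is its centre, 30 mm above its underside, z along its axis. Bored out from below by an unseen amount, so it weighs anything from 100 to 400 g; its twin looks the same
- slug_2_mid (a point): upright plain brass cylinder, 34 mm diameter and 60 mm tall, standing on the bench; the point is its centre, 30 mm above its underside, z along its axis. Bored out from below by an unseen amount, so it weighs anything from 100 to 400 g; its twin looks the same
- pan_left (a point): centre of the load surface of the left (+y) green round pan of the balance (moves with the pan), z along the pan's normal. Pan 72 mm across, 6 mm thick, with a rim 4 mm high and 63 mm across inside; its surface is 85 mm above the bench when level
- pan_right (a point): centre of the load surface of the right (-y) green round pan of the balance (moves with the pan), z along the pan's normal. Pan 72 mm across, 6 mm thick, with a rim 4 mm high and 63 mm across inside; its surface is 85 mm above the bench when level
- balance: pivot balance fixed to the bench, origin under its middle, y along the arms towards the left pan. Pans 280 mm apart on one steel beam, pivot half-way, held in a grey fork 127 mm tall, 60 x 30 mm. Level when empty; the heavier side sinks 14 mm to its stop, the other rises 14 mm, both lean 0.1 rad; a swing may take up to 3 s. Pressing a pan also tips it
- tray_in (a point): centre of the inner floor of the open blue square tray for the kept slug, 150 mm square outside, walls 4 mm thick and 18 mm high; floor 4 mm above the bench; x and y along its sides, z up
Not all that is in view belongs to the job. Leave any pink or red look-alike of the part that bears slug_1_mid alone. Of the things shaped like the part that bears tray_in, the blue one is meant.

How it is judged:
On the way:
1. both brass slugs stand in the pans, one in each, let go and still ((((horizontal distance between slug_1_mid and pan_left below 0.02 m and z of slug_1_mid in the frame of pan_left between 0.02 and 0.038 m and angle between slug_1_mid's own z axis and vertical below 0.3 rad) and (horizontal distance between slug_2_mid and pan_right below 0.02 m and z of slug_2_mid in the frame of pan_right between 0.02 and 0.038 m and angle between slug_2_mid's own z axis and vertical below 0.3 rad)) or ((horizontal distance between slug_2_mid and pan_left below 0.02 m and z of slug_2_mid in the frame of pan_left between 0.02 and 0.038 m and angle between slug_2_mid's own z axis and vertical below 0.3 rad) and (horizontal distance between slug_1_mid and pan_right below 0.02 m and z of slug_1_mid in the frame of pan_right between 0.02 and 0.038 m and angle between slug_1_mid's own z axis and vertical below 0.3 rad))) and linear speed of each of slug_1, slug_2 below 0.02 m/s and contact force between the fingers and slug_1 below 0.05 N and contact force between the fingers and slug_2 below 0.05 N), for 0.3 s.
At the end, for the whole second after the job is handed in: The heavier slug (either, if they differ by less than 15 g) stands upright (within 0.2 rad) inside the blue tray, the lighter stands in one of the pans, within 20 mm of its centre, and both are released and still (((x of slug_1_mid in the frame of tray_in between -0.06 and 0.06 m and y of slug_1_mid in the frame of tray_in between -0.06 and 0.06 m and z of slug_1_mid in the frame of tray_in between 0.022 and 0.038 m and angle between slug_1_mid's own z axis and vertical below 0.2 rad and ((horizontal distance between slug_2_mid and pan_left below 0.02 m and z of slug_2_mid in the frame of pan_left between 0.02 and 0.038 m and angle between slug_2_mid's own z axis and vertical below 0.3 rad) or (horizontal distance between slug_2_mid and pan_right below 0.02 m and z of slug_2_mid in the frame of pan_right between 0.02 and 0.038 m and angle between slug_2_mid's own z axis and vertical below 0.3 rad)) and contact force between slug_2 and beam below 2.6 N and linear speed of each of slug_1, slug_2 below 0.02 m/s and contact force between the fingers and slug_1 below 0.05 N and contact force between the fingers and slug_2 below 0.05 N) or (x of slug_2_mid in the frame of tray_in between -0.06 and 0.06 m and y of slug_2_mid in the frame of tray_in between -0.06 and 0.06 m and z of slug_2_mid in the frame of tray_in between 0.022 and 0.038 m and angle between slug_2_mid's own z axis and vertical below 0.2 rad and ((horizontal distance between slug_1_mid and pan_left below 0.02 m and z of slug_1_mid in the frame of pan_left between 0.02 and 0.038 m and angle between slug_1_mid's own z axis and vertical below 0.3 rad) or (horizontal distance between slug_1_mid and pan_right below 0.02 m and z of slug_1_mid in the frame of pan_right between 0.02 and 0.038 m and angle between slug_1_mid's own z axis and vertical below 0.3 rad)) and contact force between slug_2 and tray above 2.3 N and linear speed of each of slug_1, slug_2 below 0.02 m/s and contact force between the fingers and slug_1 below 0.05 N and contact force between the fingers and slug_2 below 0.05 N))); the robot touches nothing.
It also fails if it takes over 72 s, if anything falls off the work surface, if the arm or the gripper's body presses on something with over 40 N, if the wrist force passes 120 N, or if a joint passes its speed limit or range.

ROBOT

A 7-joint arm with a two-finger parallel gripper is mounted at the origin on the work surface. World frame = base frame: x ahead of the robot, y to its left, z up, the work surface at z = 0. Lengths are in m, angles in rad, forces in N, time in s.
With the tool pointing down it reaches from about 0.4 to 0.875 m from the base axis. Payload 19.3 kg.
Tool frame: the origin (TCP) lies at the very end of the fingers, on their centre line; the grasp point (between the pads) lies 19 mm behind it; x points along the fingers, z is the direction in which the jaws open and shut, and the axes are right-handed (so a half turn about x gives the same grasp; the last joint's range is limited). The gripper opens to 85 mm and grips with 20 to 120 N. Pads are 22 mm wide; open, the fingers measure 114 mm over their backs; the gripper's body (76 mm by 85 mm) begins 54 mm behind the grasp point. The pads swing forward as they close: fully open they stand 13 mm farther back than shut.
Start: joints at [-1.373, 0.521, -0.036, 1.599, 0.021, 1.021, -0.113], TCP at [0.165, 0.603, 0.231] pointing down, gripper open.
Joint ranges: [-2.91, 2.91], [-0.3, 2.13], [-1.5, 1.42], [0.17, 2.43], [-1.26, 4.41], [0.16, 1.93], [-2.52, 2.52]. Speed limits (rad/s): [1.89, 1.89, 2.39, 2.39, 3.01, 3.01, 3.01].

INTERFACE

Orientations are given as a unit quaternion [x, y, z, w].
In Python, from bench import telemetry, snapshot, bot, silhouettes gives the robot as it stands.
- The arm moves only by the tool arm_command, never from a script. Its argument "targets" is text: rows parted by semicolons, each of 5 numbers parted by spaces: the finger opening in mm, from 0 to 85.4, then the shift along the world's x, y, z in mm, then the turn about the world's z in rad. In form: hand x y z roll; .... A call has 1 to 12 rows; each row shifts and turns the commanded pose from where the row before left it; what a row does not reach is not made up. A row lasts 1/8 s, in which the tool goes at most 62.5 mm and 10.7 degrees, less where a joint would pass 70% of its speed; a pose out of reach is approached as far as the arm can. A call with a gripper value outside its range is refused whole. The fingers move at their own pace and stop on an object; the grip force is fixed at half the most. Time passes only in rows, so rows that do not move let the fingers close. It gives the time, the measured TCP pose, the force and the opening at its end, in the units of the state.
- telemetry.get_state(): the state, without advancing time (a new reading comes with each control period).
- snapshot(name): name is "scene" or "top" or "wrist"; returns a dict with "color" (400x640x3 uint8, red, green, blue), "fx", "fy", "cx", "cy" (pixels), "pose" (4x4, takes a point from camera to world coordinates). Camera axes: x right, y down, z forward; pixel columns grow to the right and rows downward; lengths in m; the calibration is good to about 2 mm. The wrist camera is an equidistant fisheye: a pixel r from the principal point sees the ray r / f radians off the axis. A picture is of the moment at which its call begins. There is no depth.
- bot.sign_off(): hands the job in, once; it reports no verdict.
Trained networks look in a picture, given as the dict that the camera call returned (one of the last four; its "shot" number tells which), for a name from the list of things; names that differ only in an ending like _2 or _b are one class to them, and where a whole thing is asked for, a point or a joint stands for the part that bears it (a point fixed in the world has none). Each returns a list of dicts, best first, with "score" (0 to 1); they miss things now and then, are a little off and sometimes report something else, mostly with a low value. They report only what shows in the picture. A call takes as long as a camera call. They do not tell look-alikes from the thing itself.
- silhouettes(query, picture): "mask" (400x640 bool, what is visible of it) and "bbox" ([left, top, right, bottom] in pixels, round what is visible of it).
The state is a dict: "t": time; "joint_positions": joint angles; "dq": joint speeds; "joint_efforts": joint torques, N m; "ee_pos": TCP position; "ee_rot": TCP orientation; "ft_force": force on the tool from outside, world axes, zero at the start; "torque": the same for the moment, N m; "grip_width": finger opening in m.
Only numpy, scipy, OpenCV 4.12 (cv2) and the standard library are available. Lean on these libraries where they do the work, as an engineer would, in place of code of your own. Each camera call takes 0.05 s, during which the arm holds its last target. There are 200 camera calls.

## Working session

There is one attempt and no reset: what is moved stays moved. The work goes in short steps, Python scripts to look and compute and a tool call to move; the robot and the scene stay as the last step left them, time stands still between calls to the robot, and variables do not carry over. Pictures are saved under pics/ and viewed, about 8 in all and at most 12, crops included, and the job is handed in when it is done.

Besides the shell and the picture viewer there is one more tool, called after ">>>" as a command line: name --argument value ..., lists and objects as JSON in quotes. arm_command: Moves the arm, as the interface text tells. Its arguments: {"type":"object","properties":{"targets":{"type":"string"}},"required":["targets"]}

```bash
mkdir -p pics; cat > h.py <<'E'
import numpy as np, cv2
from bench import telemetry, snapshot, bot, silhouettes
def save(p,n,box=None,s=1):
    im=p["color"][:,:,::-1]
    if box: im=im[box[1]:box[3],box[0]:box[2]]
    cv2.imwrite(f"pics/{n}.png",cv2.resize(im,None,fx=s,fy=s,interpolation=cv2.INTER_CUBIC))
def ray(p,u,v):
    d=np.array([(u-p["cx"])/p["fx"],(v-p["cy"])/p["fy"],1.]); T=p["pose"]
    return T[:3,3],T[:3,:3]@d
def at_z(p,u,v,z):
    o,d=ray(p,u,v); return o+d*(z-o[2])/d[2]
def proj(p,X):
    T=p["pose"]; c=T[:3,:3].T@(np.asarray(X,float)-T[:3,3]); return np.array([p["fx"]*c[0]/c[2]+p["cx"],p["fy"]*c[1]/c[2]+p["cy"]])
def col(p,m): return p["color"][m].mean(0).round().astype(int)
E
python3 - <<'E'
from h import *
a=snapshot("scene"); b=snapshot("top")
save(a,"scene0"); save(b,"top0")
for n,p in(("scene",a),("top",b)):
    print(n,p["fx"],p["fy"],p["cx"],p["cy"],p["pose"].round(3).tolist())
    for q in("slug_1_mid","pan_left","tray_in","balance"):
        for r in silhouettes(q,p):
            m=r["mask"]; v,u=np.nonzero(m)
            print(q,round(r["score"],2),np.round(r["bbox"]).tolist(),u.mean().round(1),v.mean().round(1),col(p,m))
s=telemetry.get_state(); print(s["t"],s["ee_pos"],s["ee_rot"],s["grip_width"])
E
```

```text
scene 492.0264254098455 492.0264254098455 321.95402421771763 196.79830167817568 [[0.417, 0.761, -0.497, 0.974], [0.909, -0.351, 0.226, -0.229], [-0.003, -0.546, -0.838, 1.005], [0.0, 0.0, 0.0, 1.0]]
slug_1_mid 0.85 [319.0, 207.0, 336.0, 231.0] 328.3 218.0 [186  50  47]
slug_1_mid 0.8 [261.0, 232.0, 277.0, 253.0] 268.5 240.6 [212 145 173]
slug_1_mid 0.59 [293.0, 216.0, 306.0, 244.0] 298.4 229.1 [189 159  86]
pan_left 0.66 [251.0, 225.0, 403.0, 334.0] 323.9 282.6 [129 174 150]
tray_in 0.76 [346.0, 89.0, 408.0, 141.0] 376.7 113.6 [37 38 42]
tray_in 0.73 [416.0, 144.0, 490.0, 203.0] 451.6 173.9 [ 57 126 231]
balance 0.58 [252.0, 227.0, 403.0, 338.0] 326.3 288.9 [143 172 158]
top 493.35262899709244 493.35262899709244 323.8030668827299 195.84890328906346 [[0.04, -0.979, 0.202, 0.218], [-0.999, -0.04, 0.003, 0.038], [0.005, -0.202, -0.979, 1.248], [0.0, 0.0, 0.0, 1.0]]
slug_1_mid 0.68 [356.0, 198.0, 364.0, 214.0] 360.3 203.5 [220 201  69]
slug_1_mid 0.63 [381.0, 196.0, 397.0, 213.0] 389.4 204.6 [199 154 174]
slug_1_mid 0.6 [323.0, 191.0, 339.0, 213.0] 330.6 202.5 [211  35  25]
pan_left 0.73 [290.0, 114.0, 436.0, 158.0] 361.0 135.6 [120 176 142]
tray_in 0.71 [179.0, 264.0, 258.0, 346.0] 218.3 303.4 [49 48 50]
tray_in 0.69 [160.0, 161.0, 234.0, 239.0] 197.8 199.3 [ 42 140 241]
balance 0.91 [293.0, 114.0, 434.0, 170.0] 361.0 140.4 [134 168 146]
0.5 [0.16541024 0.602679   0.23126459] [-0.42879407  0.56230954  0.42872751  0.56226003] 0.08541377338515309
```

View pics/scene0.png

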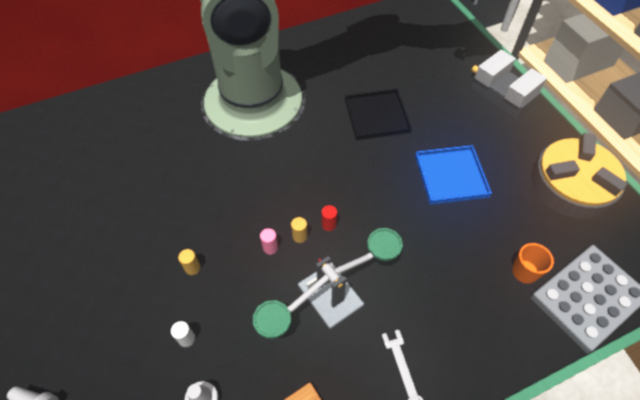

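View pics/top0.png

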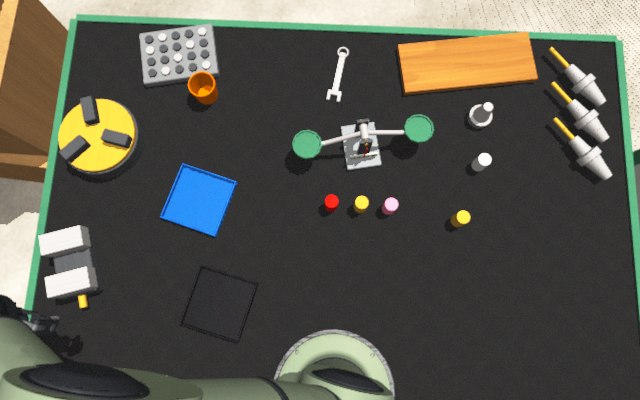

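The scene picture shows brass cylinders at (299,229) and (189,262), and the top picture shows the same two at (361,204) and (461,218). Things that could be taken for them:
- red at scene (329,218)
- pink at scene (268,241)
- white cylinder at scene (183,334)
- orange cup at scene (532,263)

I choose the two brass-yellow ones. For the tray I choose blue at (452,174), not black at (377,114).

```bash
cat >> h.py <<'E'
def comps(p,kind,amin=30):
    h=cv2.cvtColor(p["color"],cv2.COLOR_RGB2HSV).astype(int); H,S,V=h[...,0],h[...,1],h[...,2]
    m={"brass":(H>=15)&(H<=32)&(S>90)&(V>70),"green":(H>=60)&(H<=90)&(S>80)&(V>50),"blue":(H>=100)&(H<=118)&(S>130)&(V>80)}[kind]
    n,l,st,c=cv2.connectedComponentsWithStats(m.astype(np.uint8))
    return [(l==i,c[i],st[i]) for i in range(1,n) if st[i,4]>=amin]
E
python3 - <<'E'
from h import *
P={n:snapshot(n) for n in("scene","top")}
zz={"brass":.03,"green":.087,"blue":.006}
for n,p in P.items():
    for k in zz:
        for m,c,st in comps(p,k):
            X=at_z(p,c[0],c[1],zz[k])
            if .2<X[0]<.9 and abs(X[1])<.6: print(n,k,c.round(1),st.tolist(),X.round(4)*1000, cv2.minAreaRect(np.argwhere(m)[:,::-1].astype(np.float32)) if k=="blue" else "")
    
a=cv2.resize(P["scene"]["color"][200:345,170:430],None,fx=3,fy=3)
cv2.imwrite("pics/crop1.png",a[:,:,::-1])
E
```

```text
scene brass [298.9 228.9] [290, 216, 18, 27, 390] [453.  -50.3  30. ] 
scene brass [188.5 261.2] [177, 248, 23, 28, 431] [ 426.4 -300.7   30. ] 
scene brass [529.2 265.8] [523, 261, 13, 11, 66] [745.8 366.4  30. ] 
scene brass [304. 394.] [288, 385, 28, 15, 232] [ 783.  -181.3   30. ] 
scene green [384.8 243.5] [368, 228, 35, 33, 889] [591.2  89.   87. ] 
scene green [271.3 318.9] [253, 300, 38, 38, 1139] [ 643.  -186.5   87. ] 
scene blue [452.1 174.3] [415, 145, 77, 60, 3474] [456.8 362.9   6. ] ((452.9795227050781, 173.82594299316406), (55.49959182739258, 71.74052429199219), 83.2901611328125)
top brass [466.6  61.5] [397, 32, 140, 62, 6354] [ 851.2 -324.9   30. ] 
top brass [558.5  56.8] [548, 46, 22, 23, 169] [ 875.3 -571.9   30. ] 
top brass [201.9  86.4] [188, 71, 28, 26, 190] [750.5 375.3  30. ] 
top brass [560.9  91.9] [550, 81, 23, 23, 169] [ 774.8 -572.5   30. ] 
top brass [563.3 127.9] [553, 117, 22, 23, 175] [ 674.7 -572.9   30. ] 
top brass [360.9 203.4] [354, 195, 15, 18, 217] [453.5 -51.8  30. ] 
top brass [460.5 218.1] [451, 210, 20, 17, 258] [ 426.2 -301.6   30. ] 
top green [181.1  87.2] [25, 15, 489, 296, 5156] [721.3 411.6  87. ] 
top green [418.6 128. ] [404, 114, 31, 29, 685] [ 638.2 -185.7   87. ] 
top green [306.6 143.9] [292, 129, 30, 30, 697] [585.6  89.5  87. ] 
top blue [198.5 199.5] [160, 163, 78, 74, 3612] [451.5 362.7   6. ] ((198.4454345703125, 199.15591430664062), (62.766578674316406, 60.31254196166992), 19.29004669189453)
```

View pics/crop1.png

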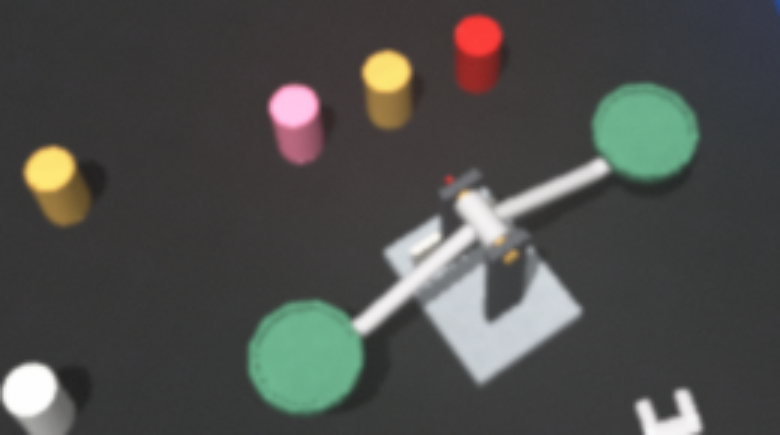

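>>> arm_command --targets "85 56 -25 0 -0.18; 85 56 -25 0 -0.18; 85 56 -25 0 -0.18; 85 56 -25 0 -0.18; 85 56 -25 0 -0.18; 85 8 -60 0 -0.18; 85 0 -60 0 -0.03; 85 0 -60 0 0; 85 0 -60 0 0; 85 0 -60 0 0; 85 0 -60 0 0; 85 0 -60 0 0"

```text
t: 2.1
ee_pos: [0.4532, 0.056, 0.2316]
ee_rot: [-0.068, 0.704, 0.068, 0.704]
ft_force: [1.4, -0.7, 0.3]
grip_width: 0.0852
```

>>> arm_command --targets "85 0 -60 0 0; 85 0 -50 0 0; 85 0 0 0 0; 85 0 0 0 0"

```text
t: 2.6
ee_pos: [0.4535, -0.0519, 0.2313]
ee_rot: [-0.068, 0.704, 0.068, 0.704]
ft_force: [0.4, 0.2, 0.5]
grip_width: 0.0852
```

>>> arm_command --targets "85 0 0 -50 0; 85 0 0 -50 0; 85 0 0 -50 0; 85 0 0 -40 0; 85 0 0 -17 0; 85 0 0 0 0; 30 0 0 0 0; 30 0 0 0 0; 30 0 0 0 0; 30 0 0 0 0; 30 0 0 0 0; 30 0 0 0 0"

```text
t: 4.1
ee_pos: [0.4539, -0.0521, 0.0251]
ee_rot: [-0.068, 0.703, 0.068, 0.704]
ft_force: [-1.7, 2.2, 14.5]
grip_width: 0.0328
```

>>> arm_command --targets "20 0 0 0 0; 20 0 0 0 0; 20 0 0 40 0; 20 0 0 60 0; 20 0 0 60 0; 20 0 0 40 0; 20 0 0 0 0; 20 0 0 0 0; 20 0 0 0 0"

```text
t: 5.22
ee_pos: [0.4528, -0.0523, 0.2232]
ee_rot: [-0.068, 0.705, 0.068, 0.703]
ft_force: [0.3, 0.3, -2.4]
grip_width: 0.0322
```

```bash
python3 - <<'E'
from h import *
p=snapshot("scene"); s=telemetry.get_state(); print(s["t"],s["ee_pos"].round(4),s["ft_force"],s["grip_width"])
save(p,"grasp1",(180,130,500,340),2.4)
for m,c,st in comps(p,"brass"): print(c.round(1),st)
E
```

```text
5.275 [ 0.4529 -0.0524  0.2233] [-0.78576248  0.1873734  -2.96363471] 0.03231461572176165
[607.   29.2] [569   0  71  60 462]
[633.1  16.9] [622   8  18  23 195]
[544.1  45.2] [535  39  18  15 120]
[526.4  60.8] [519  54  16  14  40]
[602.3  80.2] [ 573   59   61   48 1008]
[474.3  68.3] [471  65   7   8  45]
[594.8 130.1] [546  80  94  97 521]
[636.3 138.5] [630 134  10  12  62]
[581.2 171.7] [ 541  137   85   69 3301]
[290.8 181.8] [285 165  19  31 273]
[188.5 261.2] [177 248  23  28 431]
[529.3 265.8] [523 261  13  11  66]
[634.7 353.5] [626 342  14  27 190]
[304. 394.] [288 385  28  15 239]
```

View pics/grasp1.png

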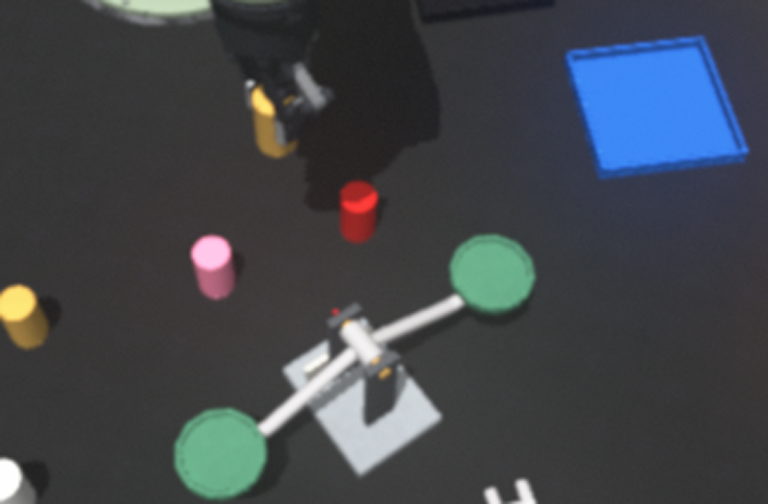

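The crop shows slug A upright in the jaws at crop (275,125), about scene (294,182). The red and pink ones have not moved. Next I carry it over the left pan.

>>> arm_command --targets "20 35 35 0 0; 20 35 35 0 0; 20 35 35 0 0; 20 30 36 0 0; 20 0 0 0 0; 20 0 0 -40 0; 20 0 0 -40 0; 20 0 0 -16 0; 20 0 0 0 0; 20 0 0 0 0"

```text
t: 6.52
ee_pos: [0.5891, 0.0886, 0.1295]
ee_rot: [-0.068, 0.703, 0.068, 0.704]
ft_force: [0.5, -0.1, -1.3]
grip_width: 0.0324
```

```bash
python3 - <<'E'
from h import *
s=telemetry.get_state(); print(s["t"],s["ee_pos"].round(4),s["ft_force"],s["grip_width"])
for n in("scene","top"):
    p=snapshot(n)
    for m,c,st in comps(p,"green",200): print(n,c.round(1),st.tolist())
    for m,c,st in comps(p,"brass"): print(n,c.round(1),st.tolist()) if 280<c[0]<430 else 0
    x,y,z=s["ee_pos"]; print("expect slug mid",proj(p,[x,y,z+.005]), "bottom",proj(p,[x,y,z-.025]))
    if n=="scene": save(p,"over1",(300,140,460,280),4)
E
```

```text
6.525 [0.5891 0.0886 0.1295] [ 0.48844986 -0.14908532 -1.34934426] 0.032366747387653036
scene [475.1  21.8] [451, 0, 53, 49, 364]
scene [382.6 247.9] [368, 230, 34, 30, 517]
scene [271.3 318.9] [253, 300, 38, 38, 1139]
scene [576.6 366. ] [505, 327, 135, 73, 1610]
scene [384.7 232.2] [379, 218, 13, 29, 284]
scene [304. 394.] [288, 385, 28, 15, 234]
expect slug mid [386.58345145 231.79687865] bottom [385.02334002 238.8479322 ]
top [160.3 122.3] [10, 15, 504, 385, 5939]
top [616.5 137.7] [529, 32, 111, 297, 2702]
top [418.6 128. ] [404, 114, 30, 29, 686]
expect slug mid [306.42390544 136.40829735] bottom [306.79043998 140.37386549]
```

View pics/over1.png

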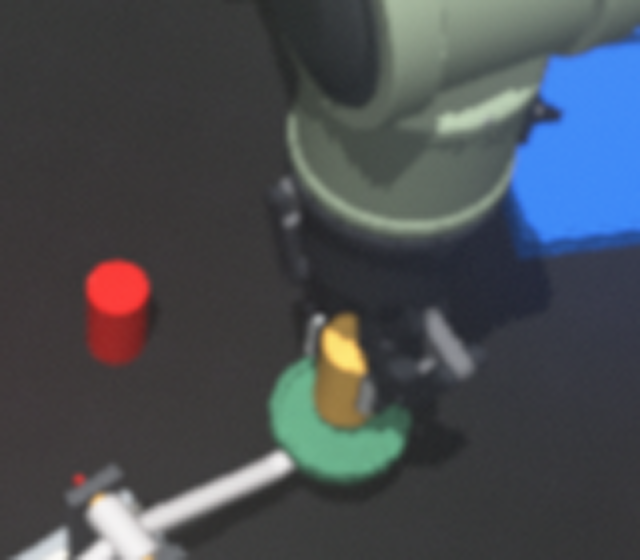

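The crop shows the slug upright over the left pan, with its lower edge at about crop (343,425) and the pan centred near (340,412). That looks well centred, so I lower it.

>>> arm_command --targets "20 0 0 -10 0; 20 0 0 -8 0; 20 0 0 -3 0; 20 0 0 -3 0; 20 0 0 -3 0; 20 0 0 0 0"

```text
t: 7.38
ee_pos: [0.5883, 0.0887, 0.1011]
ee_rot: [-0.068, 0.704, 0.068, 0.704]
ft_force: [0.4, -0.4, -2.0]
grip_width: 0.0328
```

>>> arm_command --targets "20 0 0 -3 0; 20 0 0 0 0; 20 0 0 0 0"

```text
t: 7.75
ee_pos: [0.5884, 0.0887, 0.0983]
ee_rot: [-0.068, 0.704, 0.068, 0.704]
ft_force: [-0.5, -0.1, -2.9]
grip_width: 0.0327
```

>>> arm_command --targets "20 0 0 -1.5 0; 20 0 0 0 0; 20 0 0 0 0"

```text
t: 8.12
ee_pos: [0.5886, 0.0888, 0.0972]
ee_rot: [-0.068, 0.704, 0.068, 0.704]
ft_force: [-1.5, 0.5, 5.1]
grip_width: 0.0326
```

```bash
python3 - <<'E'
from h import *
s=telemetry.get_state(); print(s["t"],s["ee_pos"].round(4),s["ft_force"],s["grip_width"])
p=snapshot("scene")
for m,c,st in comps(p,"green",200): print(c.round(1),st.tolist())
for m,c,st in comps(p,"brass"): print(c.round(1),st.tolist()) if 280<c[0]<430 else 0
save(p,"low1",(240,180,440,340),4)
E
```

```text
8.125 [0.5886 0.0888 0.0972] [-1.47729454  0.52126347  5.12239824] 0.03257378597571255
[475.1  21.8] [451, 0, 53, 49, 364]
[379.4 251.9] [366, 234, 33, 30, 427]
[269.7 317.1] [251, 299, 39, 37, 1157]
[576.6 366. ] [505, 327, 135, 73, 1610]
[383.  239.4] [377, 226, 14, 27, 262]
[303.9 394. ] [288, 385, 28, 15, 233]
```

View pics/low1.png

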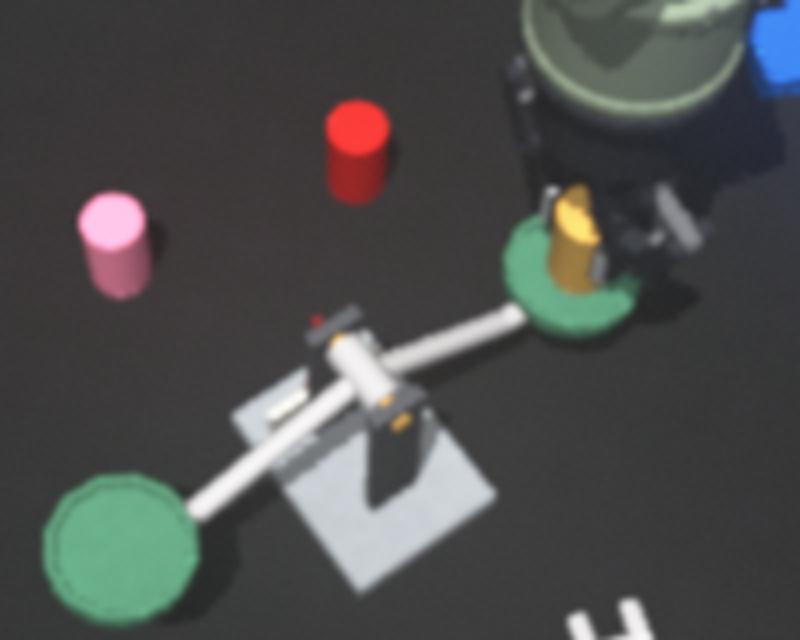

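The crop shows the left pan at its stop (reaction +5 N), with the slug upright in it at crop (575,250) and the right pan raised at (120,548). When the beam tilts the pan shifts inward about 3 mm, because the pivot is higher than the pans. I correct for that, then release.

>>> arm_command --targets "20 0 0 1.5 0; 20 0.6 -3 0 0; 20 0 0 -1.5 0; 20 0 0 0 0; 55 0 0 0 0; 55 0 0 0 0; 55 0 0 0 0; 55 0 0 0 0; 60 0 0 20 0; 70 0 0 50 0; 80 0 0 60 0; 80 0 0 0 0"

```text
t: 9.68
ee_pos: [0.5909, 0.0858, 0.231]
ee_rot: [-0.068, 0.701, 0.068, 0.706]
ft_force: [0.1, 0.2, -0.7]
grip_width: 0.0797
```

```bash
cat >> h.py <<'E'
def report():
    s=telemetry.get_state(); print(round(s["t"],2),s["ee_pos"].round(4),s["ft_force"].round(1),s["grip_width"].round(4))
    for n in("scene","top"):
        p=snapshot(n)
        for k in("green","brass"):
            for m,c,st in comps(p,k):
                X=at_z(p,*c,.087 if k=="green" else .1)
                if .35<X[0]<.72 and -.4<X[1]<.15 or k=="brass" and .35<X[0]<.6 and .2<X[1]<.45:
                    print(n,k,c.round(1),st.tolist(),(X*1000).round(1))
    return p
E
python3 - <<'E'
from h import *
report(); p=snapshot("scene"); save(p,"rel1",(240,180,440,340),4)
E
```

```text
Traceback (most recent call last):
  File "h.py", line 21, in report
    s=telemetry.get_state(); print(round(s["t"],2),s["ee_pos"].round(4),s["ft_force"].round(1),s["grip_width"].round(4))
                                                                                               ^^^^^^^^^^^^^^^^^^^^^
AttributeError: 'float' object has no attribute 'round'
```

>>> arm_command --targets "85 -23 -55 0 0; 85 -23 -55 0 0; 85 -23 -55 0 0; 85 -23 -55 0 0; 85 -23 -55 0 0; 85 -24 -56 0 0; 85 -24 -56 0 0; 85 0 0 0 0; 85 0 0 0 0"

```text
t: 10.8
ee_pos: [0.4259, -0.301, 0.2264]
ee_rot: [-0.068, 0.704, 0.068, 0.704]
ft_force: [-0.1, 0.9, -1.4]
grip_width: 0.0848
```

```bash
sed -i 's/s\["grip_width"\].round(4)/round(float(s["grip_width"]),4)/' h.py
python3 - <<'E'
from h import *
report(); p=snapshot("scene"); save(p,"rel1",(170,180,440,340),2.9)
E
```

```text
10.8 [ 0.4259 -0.301   0.2264] [-0.1  0.9 -1.4] 0.0848
scene green [381.4 250.8] [366, 233, 35, 31, 472] [603.1  74.4  87. ]
scene green [269.6 317. ] [251, 299, 39, 37, 1152] [ 638.2 -188.2   87. ]
scene brass [386.  238.5] [376, 225, 22, 29, 439] [587.3  92.3 100. ]
scene brass [188.6 261.2] [177, 248, 23, 28, 432] [ 465.7 -295.5  100. ]
top green [420.6 126. ] [406, 112, 31, 29, 705] [ 643.8 -190.7   87. ]
top green [309.6 148. ] [294, 131, 29, 30, 404] [575.4  81.6  87. ]
top brass [306.  140.9] [298, 131, 17, 21, 254] [589.2  90.7 100. ]
top brass [459.6 216.9] [450, 210, 21, 16, 201] [ 417.1 -280.   100. ]
```

View pics/rel1.png

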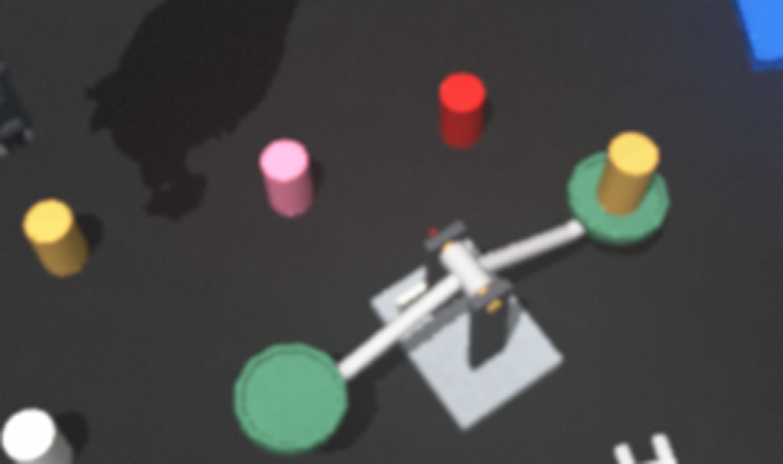

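The crop shows slug A alone and upright in the lowered left pan at crop (630,175). The right pan is empty and raised at (290,397). Next I grasp slug B.

>>> arm_command --targets "85 0 0 -50 0; 85 0 0 -50 0; 85 0 0 -50 0; 85 0 0 -35 0; 85 0 0 -16 0; 85 0 0 0 0; 20 0 0 0 0; 20 0 0 0 0; 20 0 0 0 0; 20 0 0 0 0; 20 0 0 0 0; 20 0 0 0 0"

```text
t: 12.45
ee_pos: [0.4264, -0.3015, 0.0267]
ee_rot: [-0.068, 0.703, 0.068, 0.704]
ft_force: [-1.1, 2.2, 14.1]
grip_width: 0.0326
```

>>> arm_command --targets "20 0 0 0 0; 20 0 0 0 0; 20 0 0 40 0; 20 0 0 60 0; 20 0 0 60 0; 20 0 0 40 0; 20 0 0 0 0; 20 0 0 0 0; 20 0 0 0 0; 20 0 0 0 0"

```text
t: 13.7
ee_pos: [0.4257, -0.3012, 0.225]
ee_rot: [-0.068, 0.704, 0.068, 0.703]
ft_force: [0.4, 0.1, -0.9]
grip_width: 0.0325
```

```bash
python3 - <<'E'
from h import *
report()
for n in("scene","top"):
    p=snapshot(n)
    for m,c,st in comps(p,"green"):
        b=st[:2]+(st[2:4]-1)/2
        for z in(.073,.087,.101):
            X=at_z(p,*b,z-.003)
            if .5<X[0]<.7 and -.3<X[1]<.15: print(n,b,z,(X*1000).round(1))
E
```

```text
13.7 [ 0.4257 -0.3012  0.225 ] [ 0.4  0.1 -0.9] 0.0325
scene green [381.4 250.8] [366, 233, 34, 31, 472] [603.2  74.5  87. ]
scene green [269.6 317.1] [251, 299, 39, 38, 1155] [ 638.3 -188.2   87. ]
scene brass [164. 222.] [151, 210, 27, 21, 179] [ 354.9 -317.   100. ]
scene brass [386.  238.5] [376, 225, 22, 29, 438] [587.3  92.4 100. ]
top green [420.6 126. ] [406, 112, 31, 29, 703] [ 643.7 -190.7   87. ]
top green [309.5 148. ] [294, 131, 29, 30, 405] [575.4  81.8  87. ]
top brass [306.  140.9] [298, 131, 17, 21, 254] [589.2  90.7 100. ]
top brass [478.5 201.4] [474, 196, 12, 12, 47] [ 456.2 -325.5  100. ]
scene [383. 248.] 0.073 [591.9  86.3  70. ]
scene [383. 248.] 0.087 [597.6  81.6  84. ]
scene [383. 248.] 0.101 [603.3  76.9  98. ]
scene [270.  317.5] 0.073 [ 633.2 -187.1   70. ]
scene [270.  317.5] 0.087 [ 638.3 -187.7   84. ]
scene [270.  317.5] 0.101 [ 643.4 -188.4   98. ]
top [421. 126.] 0.073 [ 649.9 -194.9   70. ]
top [421. 126.] 0.087 [ 644.8 -192.2   84. ]
top [421. 126.] 0.101 [ 639.7 -189.4   98. ]
top [308.  145.5] 0.073 [587.1  86.5  70. ]
top [308.  145.5] 0.087 [582.7  85.9  84. ]
top [308.  145.5] 0.101 [578.3  85.3  98. ]
```

>>> arm_command --targets "20 43 22 0 0; 20 43 22 0 0; 20 43 23 0 0; 20 43 23 0 0; 20 43 22 0 0; 20 0 0 0 0; 20 0 0 -40 0; 20 0 0 -35 0; 20 0 0 -10 0; 20 0 0 -6 0; 20 0 0 -3 0; 20 0 0 0 0"

```text
t: 15.4
ee_pos: [0.6413, -0.1894, 0.1325]
ee_rot: [-0.068, 0.703, 0.068, 0.704]
ft_force: [0.5, 0.7, -1.1]
grip_width: 0.0323
```

>>> arm_command --targets "20 0 0 -3 0; 20 0 0 0 0; 20 0 0 0 0; 20 0 0 0 0"

```text
t: 15.9
ee_pos: [0.641, -0.1893, 0.1289]
ee_rot: [-0.068, 0.704, 0.068, 0.704]
ft_force: [0.5, -0.7, -1.1]
grip_width: 0.0327
```

```bash
python3 - <<'E'
from h import *
report(); p=snapshot("scene"); save(p,"place2",(220,220,440,360),3.6)
E
```

```text
15.9 [ 0.641  -0.1893  0.1289] [ 0.5 -0.7 -1.1] 0.0327
scene green [381.3 250.8] [366, 233, 34, 31, 476] [603.1  74.4  87. ]
scene green [264.5 325.1] [251, 305, 37, 32, 431] [ 648.8 -202.8   87. ]
scene brass [386.  238.5] [376, 225, 22, 29, 439] [587.3  92.3 100. ]
scene brass [262.9 315.2] [258, 305, 11, 20, 81] [ 634.3 -199.1  100. ]
```

View pics/place2.png

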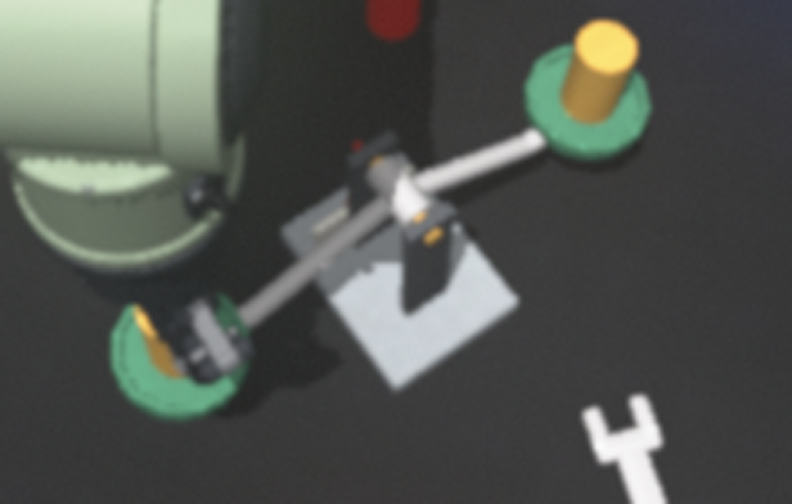

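The crop shows slug B upright over the right pan at crop (160,345), and slug A still standing on the left at (600,75). I creep down until it touches.

>>> arm_command --targets "20 0 0 -1 0; 20 0 0 0 0; 20 0 0 0 0"

```text
t: 16.42
ee_pos: [0.641, -0.1893, 0.1278]
ee_rot: [-0.068, 0.704, 0.068, 0.704]
ft_force: [0.4, -0.1, -1.4]
grip_width: 0.0323
```

>>> arm_command --targets "20 0 0 -1 0; 20 0 0 0 0; 20 0 0 0 0"

```text
t: 16.8
ee_pos: [0.6411, -0.1893, 0.1269]
ee_rot: [-0.068, 0.704, 0.068, 0.704]
ft_force: [0.4, 0.3, 1.8]
grip_width: 0.0321
```

>>> arm_command --targets "20 0 0 -1 0; 20 0 0 0 0; 20 0 0 0 0"

```text
t: 17.18
ee_pos: [0.641, -0.1892, 0.1258]
ee_rot: [-0.068, 0.704, 0.068, 0.704]
ft_force: [0.6, 1.2, 1.0]
grip_width: 0.0325
```

>>> arm_command --targets "55 0 0 0 0; 55 0 0 0 0; 55 0 0 0 0; 55 0 0 0 0; 60 0 0 10 0; 70 0 0 40 0; 80 0 0 50 0; 80 -50 -10 0 0; 80 -60 0 0 0; 80 -60 20 0 0; 80 0 0 0 0; 80 0 0 0 0"

```text
t: 18.68
ee_pos: [0.4725, -0.1795, 0.2267]
ee_rot: [-0.068, 0.703, 0.068, 0.704]
ft_force: [-0.0, 0.2, -0.3]
grip_width: 0.0803
```

>>> arm_command --targets "80 0 0 0 0; 80 0 0 0 0; 80 0 0 0 0; 80 0 0 0 0; 80 0 0 0 0; 80 0 0 0 0; 80 0 0 0 0; 80 0 0 0 0; 80 0 0 0 0; 80 0 0 0 0; 80 0 0 0 0; 80 0 0 0 0"

```text
t: 20.18
ee_pos: [0.4717, -0.1795, 0.2258]
ee_rot: [-0.068, 0.704, 0.068, 0.704]
ft_force: [0.2, 0.1, 0.5]
grip_width: 0.0801
```

>>> arm_command --targets "80 0 0 0 0; 80 0 0 0 0; 80 0 0 0 0; 80 0 0 0 0; 80 0 0 0 0; 80 0 0 0 0; 80 0 0 0 0; 80 0 0 0 0; 80 0 0 0 0; 80 0 0 0 0; 80 0 0 0 0; 80 0 0 0 0"

```text
t: 21.68
ee_pos: [0.4717, -0.1795, 0.2258]
ee_rot: [-0.068, 0.704, 0.068, 0.704]
ft_force: [0.7, 0.7, -0.2]
grip_width: 0.0798
```

```bash
python3 - <<'E'
from h import *
report(); p=snapshot("scene"); save(p,"settled",(220,200,440,360),3.6)
E
```

```text
21.68 [ 0.4717 -0.1795  0.2258] [ 0.7  0.7 -0.2] 0.0798
scene green [381.4 250.8] [366, 233, 34, 31, 474] [603.1  74.5  87. ]
scene green [269.2 322.1] [251, 303, 39, 33, 616] [ 647.1 -192.6   87. ]
scene brass [386.  238.5] [376, 225, 22, 29, 438] [587.3  92.4 100. ]
scene brass [269.6 308.9] [260, 295, 20, 30, 486] [ 628.  -183.1  100. ]
top green [414.4 128.8] [406, 112, 22, 29, 281] [ 635.6 -175.3   87. ]
top green [309.5 148.1] [294, 131, 29, 30, 406] [575.4  81.7  87. ]
top brass [422.1 121. ] [414, 111, 18, 22, 275] [ 651.9 -191.7  100. ]
top brass [306.  140.9] [298, 131, 17, 21, 253] [589.1  90.7 100. ]
```

View pics/settled.png

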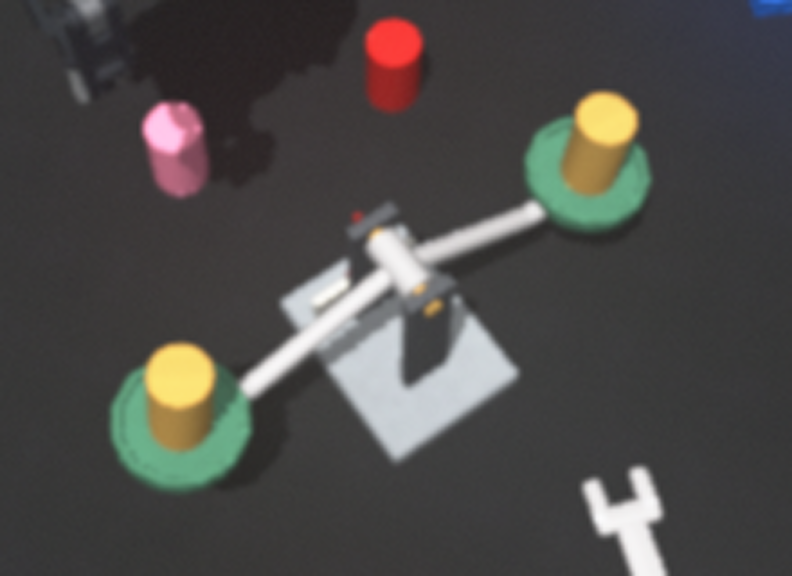

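The crop shows both slugs upright in their pans, with the left pan low (slug at crop (598,145)) and the right one high (slug at (180,395)). Slug A on the left is the heavier. That agrees with the wrist readings, about 2.7 N against 1.2 N. I take A back and lift it slowly, so the beam follows gently.

>>> arm_command --targets "80 23 54 0 0; 80 23 54 0 0; 80 23 54 0 0; 80 23 54 0 0; 80 24 55 0 0; 80 0 0 0 0; 80 0 0 -50 0; 80 0 0 -50 0; 80 0 0 -20 0; 80 0 0 -8 0; 80 0 0 0 0; 80 0 0 0 0"

```text
t: 23.32
ee_pos: [0.5883, 0.0914, 0.0989]
ee_rot: [-0.068, 0.703, 0.068, 0.704]
ft_force: [-0.4, 0.5, 1.5]
grip_width: 0.0801
```

```bash
python3 - <<'E'
from h import *
report()
E
```

```text
23.32 [0.5883 0.0914 0.0989] [-0.4  0.5  1.5] 0.0801
scene green [379.8 250.9] [366, 232, 32, 32, 433] [601.9  71.3  87. ]
scene green [269.1 322.2] [251, 303, 39, 33, 613] [ 647.2 -192.8   87. ]
scene brass [384.7 239.8] [376, 225, 18, 29, 372] [588.9  88.6 100. ]
scene brass [269.6 308.9] [260, 295, 20, 30, 489] [ 628. -183.  100.]
top green [419.9 128.8] [406, 112, 31, 29, 418] [ 636.4 -188.9   87. ]
top green [320.2 147.6] [317, 138, 6, 20, 56] [577.8  55.7  87. ]
top brass [422.1 121. ] [414, 111, 17, 22, 274] [ 651.9 -191.6  100. ]
```

>>> arm_command --targets "20 0 0 0 0; 20 0 0 0 0; 20 0 0 0 0; 20 0 0 0 0; 20 0 0 0 0; 20 0 0 0 0; 20 0 0 0 0; 20 0 0 0 0; 20 0 0 2 0; 20 0 0 2 0; 20 0 0 2 0; 20 0 0 2 0"

```text
t: 24.92
ee_pos: [0.5877, 0.0914, 0.1059]
ee_rot: [-0.068, 0.704, 0.068, 0.704]
ft_force: [0.3, 0.6, -0.5]
grip_width: 0.0323
```

>>> arm_command --targets "20 0 0 2 0; 20 0 0 2 0; 20 0 0 2 0; 20 0 0 2 0; 20 0 0 2 0; 20 0 0 2 0; 20 0 0 2 0; 20 0 0 2 0; 20 0 0 2 0; 20 0 0 2 0; 20 0 0 2 0; 20 0 0 2 0"

```text
t: 26.42
ee_pos: [0.5877, 0.0915, 0.1299]
ee_rot: [-0.068, 0.704, 0.068, 0.704]
ft_force: [-0.2, -0.1, -2.4]
grip_width: 0.0326
```

>>> arm_command --targets "20 0 0 2 0; 20 0 0 2 0; 20 0 0 2 0; 20 0 0 0 0; 20 0 0 20 0; 20 0 0 50 0; 20 0 0 20 0; 20 0 0 0 0; 20 0 0 0 0"

```text
t: 27.55
ee_pos: [0.5872, 0.0915, 0.2246]
ee_rot: [-0.068, 0.704, 0.068, 0.703]
ft_force: [-1.2, -0.5, -2.5]
grip_width: 0.0326
```

```bash
python3 - <<'E'
from h import *
report(); p=snapshot("scene"); save(p,"lift",(220,130,500,340),2.8)
E
```

```text
27.55 [0.5872 0.0915 0.2246] [-1.2 -0.5 -2.5] 0.0326
scene green [386.3 240.1] [369, 224, 36, 33, 907] [585.4  95.8  87. ]
scene green [275.6 324.2] [255, 302, 38, 37, 606] [ 656.1 -182.9   87. ]
scene brass [389.9 208.2] [381, 191, 19, 34, 441] [525.7 135.7 100. ]
scene brass [270.3 314.3] [260, 302, 22, 26, 417] [ 638.5 -185.7  100. ]
top green [414.3 132.5] [402, 116, 30, 29, 396] [ 626.2 -175.1   87. ]
top brass [420.2 125.1] [410, 115, 21, 22, 291] [ 641.2 -187.1  100. ]
```

View pics/lift.png

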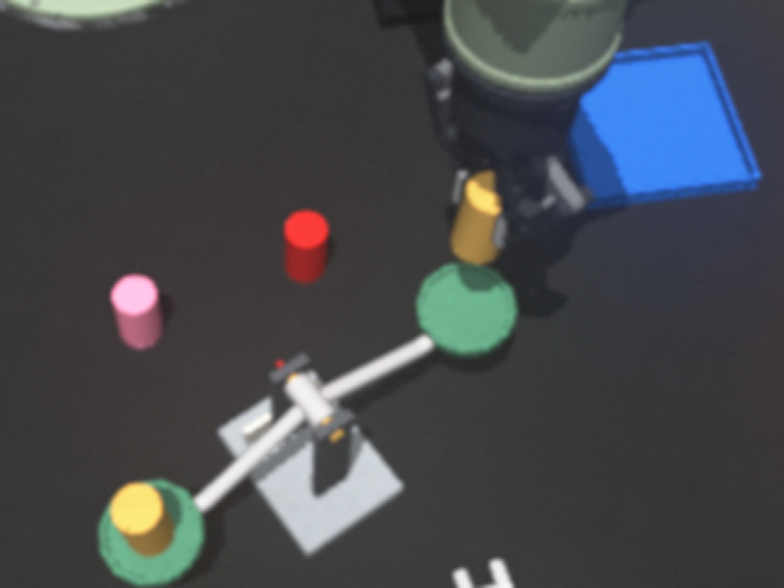

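The crop shows slug A in the jaws at crop (480,220), leaning slightly. Slug B stands in the lowered right pan at (140,520). Now to the blue tray.

>>> arm_command --targets "20 -26 54 0 0; 20 -26 54 0 0; 20 -27 54 0 0; 20 -27 54 0 0; 20 -27 55 0 0; 20 0 0 0 0; 20 0 0 -50 0; 20 0 0 -50 0; 20 0 0 -50 0; 20 0 0 -30 0; 20 0 0 -8 0; 20 0 0 0 0"

```text
t: 29.2
ee_pos: [0.4551, 0.3621, 0.038]
ee_rot: [-0.068, 0.704, 0.068, 0.704]
ft_force: [-1.1, 1.2, -1.9]
grip_width: 0.0325
```

>>> arm_command --targets "20 0 0 -3 0; 20 0 0 0 0; 20 0 0 0 0"

```text
t: 29.58
ee_pos: [0.4549, 0.3627, 0.0353]
ee_rot: [-0.068, 0.704, 0.068, 0.704]
ft_force: [-0.2, -0.5, -2.1]
grip_width: 0.0324
```

>>> arm_command --targets "20 0 0 -2 0; 20 0 0 0 0; 20 0 0 0 0"

```text
t: 29.95
ee_pos: [0.4547, 0.3625, 0.0328]
ee_rot: [-0.068, 0.704, 0.068, 0.704]
ft_force: [1.3, -0.3, -3.2]
grip_width: 0.0327
```

>>> arm_command --targets "20 0 0 -1.5 0; 20 0 0 0 0; 20 0 0 0 0"

```text
t: 30.32
ee_pos: [0.4549, 0.3625, 0.0321]
ee_rot: [-0.068, 0.704, 0.068, 0.704]
ft_force: [-4.7, -3.2, 15.8]
grip_width: 0.0323
```

>>> arm_command --targets "20 0 0 -1 0; 20 0 0 0 0; 20 0 0 0 0"

```text
t: 30.7
ee_pos: [0.455, 0.3624, 0.0319]
ee_rot: [-0.068, 0.704, 0.068, 0.704]
ft_force: [-9.1, -7.4, 34.3]
grip_width: 0.0329
```

Contact is firm, so I back off 2 mm and release.

>>> arm_command --targets "20 0 0 2 0; 20 0 0 0 0; 55 0 0 0 0; 55 0 0 0 0; 55 0 0 0 0; 55 0 0 0 0; 60 0 0 15 0; 70 0 0 40 0; 80 0 0 60 0; 80 0 0 60 0; 80 -50 50 20 0; 80 0 60 0 0"

```text
t: 32.2
ee_pos: [0.4107, 0.4663, 0.2281]
ee_rot: [-0.067, 0.703, 0.069, 0.704]
ft_force: [1.8, 0.9, 0.7]
grip_width: 0.0801
```

>>> arm_command --targets "80 -50 60 0 0; 80 0 0 0 0; 80 0 0 0 0; 80 0 0 0 0; 80 0 0 0 0; 80 0 0 0 0; 80 0 0 0 0; 80 0 0 0 0; 80 0 0 0 0; 80 0 0 0 0; 80 0 0 0 0; 80 0 0 0 0"

```text
t: 33.7
ee_pos: [0.3722, 0.513, 0.2243]
ee_rot: [-0.068, 0.704, 0.068, 0.704]
ft_force: [0.6, 0.6, 0.2]
grip_width: 0.0802
```

```bash
python3 - <<'E'
from h import *
report()
for n in("scene","top"):
    p=snapshot(n)
    if n=="scene": save(p,"end",(220,100,520,360),2.6)
    for m,c,st in comps(p,"brass"):
        for z in(.034,.101):
            X=at_z(p,*c,z)
            if .4<X[0]<.7 and -.25<X[1]<.42: print(n,z,(X*1000).round(1))
E
```

```text
33.7 [0.3722 0.513  0.2243] [0.6 0.6 0.2] 0.0802
scene green [386.3 239.8] [369, 224, 36, 33, 932] [584.8  96.2  87. ]
scene green [275.7 324.2] [255, 302, 38, 37, 599] [ 656.1 -182.8   87. ]
scene brass [453.4 168. ] [446, 158, 16, 22, 232] [491.7 319.6 100. ]
scene brass [270.3 314.3] [260, 302, 22, 26, 418] [ 638.6 -185.6  100. ]
top green [414.4 132.5] [402, 116, 30, 29, 397] [ 626.2 -175.2   87. ]
top green [305.5 142.3] [291, 128, 30, 30, 704] [589.8  92.4  87. ]
top brass [420.2 125.1] [410, 115, 21, 22, 291] [ 641.2 -187.1  100. ]
top brass [197.6 196.1] [189, 188, 18, 17, 210] [441.9 341.2 100. ]
scene 0.034 [456.6 359.3  34. ]
scene 0.101 [492.3 318.7 101. ]
scene 0.034 [ 614.1 -182.5   34. ]
scene 0.101 [ 638.9 -185.7  101. ]
top 0.034 [ 665.6 -200.    34. ]
top 0.101 [ 640.8 -186.9  101. ]
top 0.034 [454.8 358.7  34. ]
top 0.101 [441.7 341.  101. ]
```

View pics/end.png

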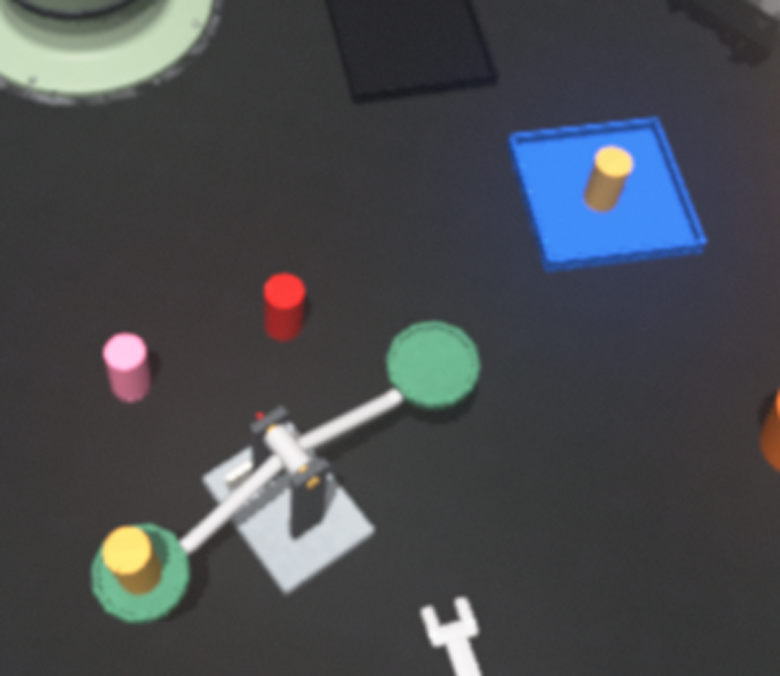

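The crop shows slug A upright in the blue tray at crop (608,180) and slug B upright in the right pan at (133,560). The gripper is clear of everything, so I hand in.

```bash
python3 -c "
from bench import bot; print(bot.sign_off())"
```

```text
the job is handed in; nothing more can be done
None
```

The job is handed in at about 34 s of the 72 s allowed. The heavier slug stands in the blue tray and the lighter one still stands in the right pan; no verdict was reported.

**What I did:** I stood one brass slug in each green pan, let go and let the beam settle. The left pan had dropped, so I moved the left slug to the blue tray.

**Which is heavier:** The left pan stayed down, and the wrist force agreed: about 2.5 N for the left slug against 1.2 N for the right.

**Last checks:**
- **Tray slug:** it is upright, with its centre near (456, 359) mm, about 4 mm from the tray centre.
- **Pan slug:** it is upright, about 4 mm from the centre of its lowered pan.
- **Arm and look-alikes:** the gripper is open and clear of everything, and the red and pink look-alikes have not moved.

**What disagreed:**
- The two cameras differed by 2 to 5 mm on the pan and tray positions, so I used values between them.
- On touching down in the tray, the wrist force reached 34 N through the held slug, which was leaning slightly. I raised it 2 mm before letting go, and it stood upright.

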